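# Switch on the mirror light

### The job

Switch on the mirror light: with the fingertips, gently push the yellow toggle on the bathroom shelf all the way over to its far side, away from the robot, then take the hand away. Leave the blue fan toggle, the red shaver toggle and everything else standing on the shelf as they are, and do not grip or lift anything.

Things in the scene. Friction and masses are not known exactly. Their poses are not given: they have to be found in the camera images.
- light (a joint): angle of the yellow mirror-light toggle in rad: 0 is off (bat leaning 0.5 rad from upright towards the switch's -x, the robot's side), 0.5 upright, 1.0 is on (bat leaning 0.5 rad towards +x, away from the robot), with hard stops at 0 and 1.0. It moves against light friction (about 1 N at its tip), has no spring or snap and stays where it is left
- light_pivot (a point): pivot of the yellow toggle, fixed in its switch. The switch is a grey block 64 (x) by 56 (y) by 20 mm high, screwed to the shelf; the pivot lies over its centre, 22 mm above the shelf (2 mm above the block's top). Axes: x points from off to on, level, roughly away from the robot (the switch may be turned by up to about 0.4 rad); y is the hinge axis, z up. Looks: a green line marks the block's on (+x) edge, a black line its off (-x) edge
- light_tip (a point): top of the yellow toggle, a round plastic bat 46 mm long from the pivot, 12 mm across at its foot and 16 mm across near its top. At off and on its tip is 62 mm above the shelf and 22 mm beside the pivot; upright 68 mm above the shelf
- fan_tip (a point): tip of the blue toggle of the fan switch, on the axis at the very top of the bat; built exactly like the mirror-light switch; starts at off. Leave alone
- shaver_tip (a point): tip of the red toggle of the shaver-socket switch, on the axis at the very top of the bat; built exactly like the mirror-light switch; starts at on. Leave alone
- canister: Chrome swab canister, cylinder 73 mm across with a small ball knob, 109 mm high over all. Loose bystander; origin at the centre of its underside.
- tub: Orange plastic hair-tie tub with a flat lid, 88 mm across, 60 mm high. Loose bystander; origin at the centre of its underside.
- dish: Blue ceramic ring dish with a brass ring in it, 94 mm across, 16 mm high. Loose bystander; origin at the centre of its underside.
- tweezers: Steel tweezers lying flat, 95 mm long (along x), 20 mm wide, 5 mm thick. Loose bystander; origin at the centre of its underside.
- lotion: Amber bottle with white cap and paper label, 56 mm across, 130 mm high. Loose bystander; origin at the centre of its underside.
- mug: Blue ceramic tooth mug, 74 mm across without its handle (at +y), 85 mm high. Loose bystander; origin at the centre of its underside.

How it is judged:
On the way, in this order (a step that is already met when the one before it is completed fails the run):
1. the fingers touch the yellow toggle while it is still off (contact force between the fingers and light above 0.2 N and value of joint light below 0.8 rad), for 0.05 s.
2. the yellow toggle is over on its far side (value of joint light above 0.8 rad), for 0.2 s.
At the end, for the whole second after the job is handed in: The yellow toggle stands at more than 0.8 rad (of 1.0) and rests; the tips of the blue and red toggles are within 8 mm of where they started and every loose thing within 12 mm (value of joint light above 0.8 rad and velocity of joint light below 0.05 rad/s and distance of each of fan_tip, shaver_tip from where it was at the start of the episode below 0.008 m and distance of each of canister, tub, dish, tweezers, lotion, mug from where it was at the start of the episode below 0.012 m); the robot touches nothing.
It fails at once if the yellow toggle is pinched or pushed hard (over 20 N) (contact force between the fingers and light above 20 N).
It fails at once if the blue or red toggle is moved by more than 8 mm at its tip (distance of any of fan_tip, shaver_tip from where it was at the start of the episode above 0.008 m).
It fails at once if a thing standing on the shelf is moved, lifted or knocked by more than 12 mm or tipped (distance of any of canister, tub, dish, tweezers, lotion, mug from where it was at the start of the episode above 0.012 m or angle between any of canister, tub, dish, tweezers, lotion, mug's own z axis and vertical above 0.3 rad).
It also fails if it takes over 35 s, if anything falls off the work surface, if the arm or the gripper's body presses on something with over 40 N, if the wrist force passes 120 N, or if a joint passes its speed limit or range.

### The arm

A 6-joint arm with a two-finger parallel gripper is mounted at the origin on the work surface. World frame = base frame: x ahead of the robot, y to its left, z up, the work surface at z = 0. Lengths are in m, angles in rad, forces in N, time in s.
With the tool pointing down it reaches from about 0.375 to 0.9 m from the base axis. Payload 3.1 kg.
Tool frame: the origin (TCP) lies between the finger pads; the fingertips stand 8 mm ahead of it and the grasp point (between the pads) lies 11 mm behind it; z points along the fingers, y is the line along which they close (so a half turn about z gives the same grasp; the last joint's range is limited). The gripper opens to 85 mm and grips with 20 to 120 N. Pads are 22 mm wide; open, the fingers measure 114 mm over their backs; the gripper's body (76 mm by 85 mm) begins 54 mm behind the grasp point. The pads swing forward as they close: fully open they stand 13 mm farther back than shut.
Start: joints at [0.984, 0.527, 1.433, -0, 1.181, -0.178], TCP at [0.248, 0.573, 0.239] pointing down, gripper open.
Joint ranges: [-3.08, 3.08], [-0.75, 2.2], [0.22, 2.44], [-1.43, 4.57], [0, 2.65], [-2.85, 2.85]. Speed limits (rad/s): [2.79, 2.79, 3.14, 3.14, 3.14, 3.14].

### API

Orientations are given as a unit quaternion [x, y, z, w].
In Python, from station import readout, cams, sign_off gives the robot as it stands.
- The arm moves only by the tool send_rows, never from a script. Its argument "commands" is text: rows parted by semicolons, each of 5 numbers parted by spaces: the finger opening in mm, from 0 to 85.4, then the shift along the tool's x, y, z each as a share of 0.02 m, from -1 to 1, then the turn about the tool's z as a share of 4 degrees, from -1 to 1. In form: grip dx dy dz spin; .... A call has 1 to 20 rows; each row shifts and turns the commanded pose from where the row before left it, along the tool's axes as they then stand; what a row does not reach is not made up. A row lasts 1/12 s, in which the tool goes at most 41.7 mm and 7.16 degrees, less where a joint would pass 70% of its speed; a pose out of reach is approached as far as the arm can. A call with a number of a shift or a turn outside -1 to 1 is refused whole. A call with a gripper value outside its range is refused whole. The fingers move at their own pace and stop on an object; "grip_force" is the grip in N (left out, the last holds). Time passes only in rows, so rows that do not move let the fingers close. It gives the time, the measured TCP pose, the force, the opening and the grip force at its end, in the units of the state.
- readout.sense(): the state, without advancing time (a new reading comes with each control period).
- cams.snapshot(name): name is "side" or "top"; returns a dict with "pixels" (480x640x3 uint8, red, green, blue), "intrinsics" (3x3 intrinsics, pixels), "eye" and "rotation" of the camera in the world. Camera axes: x right, y down, z forward; pixel columns grow to the right and rows downward; lengths in m; the calibration is good to about 2 mm. A picture is of the moment at which its call begins. There is no depth.
- sign_off(): hands the job in; it is judged then, once.
The state is a dict: "t": time; "q": joint angles; "qd": joint speeds; "tau": joint torques, N m; "tcp_pos": TCP position; "tool_rot": TCP orientation; "force": force on the tool from outside, world axes, zero at the start; "ft_torque": the same for the moment, N m; "finger_gap": opening from 0.0 (shut) to 1.0 (fully open); "gripper_force": force on a finger pad.
Only numpy, scipy, OpenCV 4.12 (cv2) and the standard library are available. Lean on these libraries where they do the work, as an engineer would, in place of code of your own. Each camera call takes 0.05 s, during which the arm holds its last target. There are 200 camera calls.

## Working session

There is one attempt and no reset: what is moved stays moved. The work goes in short steps, Python scripts to look and compute and a tool call to move; the robot and the scene stay as the last step left them, time stands still between calls to the robot, and variables do not carry over. Pictures are saved under pics/ and viewed, at most 10 in all, crops included, and the job is handed in when it is done.

Besides the shell and the picture viewer there is one more tool, called after "Call:" as name(argument=value, ...) on one line, values as JSON. send_rows: Moves the arm, as the interface text tells. Its arguments: {"type":"object","properties":{"commands":{"type":"string"},"grip_force":{"type":"number"}},"required":["commands"]}

```bash
mkdir -p pics; cat > h.py <<'E'
import numpy as np,cv2,json
from station import readout,cams,sign_off
def snap(n,f):
    s=cams.snapshot(n); cv2.imwrite(f'pics/{f}.png',s['pixels'][...,::-1])
    np.savez(f'pics/{f}.npz',**{k:np.array(v) for k,v in s.items()}); return s
def atz(f,u,v,z):
    s=np.load(f'pics/{f}.npz'); d=s['rotation']@np.linalg.inv(s['intrinsics'])@np.array([u,v,1.]); e=s['eye']
    return e+d*(z-e[2])/d[2]
def proj(f,p):
    s=np.load(f'pics/{f}.npz'); c=s['intrinsics']@(s['rotation'].T@(np.array(p)-s['eye'])); return c[:2]/c[2]
E
python3 - <<'E'
from h import *
for n in('top','side'):
    s=snap(n,n+'0'); print(s['eye'],s['rotation'],s['intrinsics'])
r=readout.sense(); print(r['t'],r['tcp_pos'],r['tool_rot'],r['force'],r['finger_gap'])
E
```

```text
[0.43570709 0.01213898 1.25503728] [ 0.71475557 -0.69683809  0.0479278  -0.03527147] [[525.81872995   0.         314.47788774]
 [  0.         525.81872995 237.0496332 ]
 [  0.           0.           1.        ]]
[-0.09722118 -0.75019104  0.68810703] [ 0.81609879 -0.30148578  0.17234601 -0.46193716] [[532.71566661   0.         318.92416901]
 [  0.         532.71566661 251.80716987]
 [  0.           0.           1.        ]]
0.1 [0.24805414 0.57296839 0.23840954] [ 2.02991169e-01  9.79180055e-01 -9.32307153e-04 -3.69001043e-04] [-0.27394748 -0.39646262 -0.46668779] 1.0005938106047294
```

View pics/top0.png

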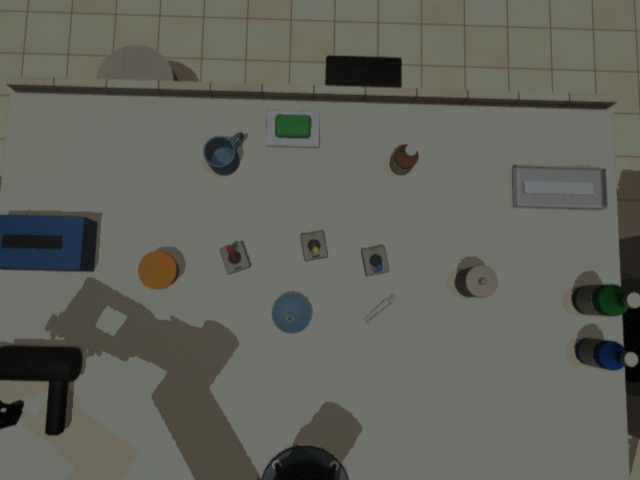

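View pics/side0.png

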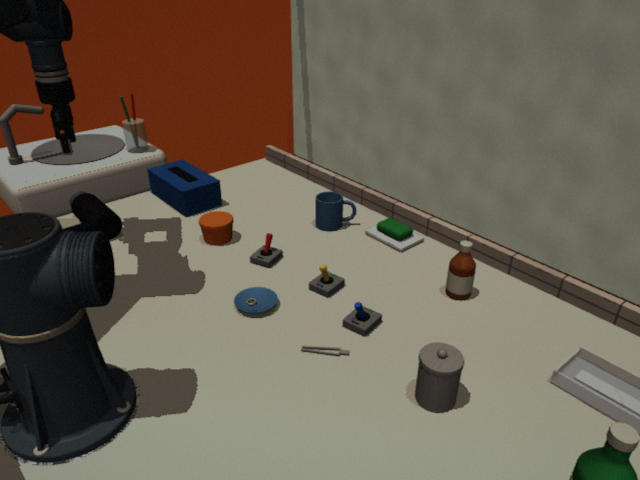

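The top view shows the red toggle at about (234,255), the yellow at (314,246) and the blue at (375,261). The dish is at (292,312), and up in the image is +x. Next I'll look at enlarged crops.

```bash
sed -i "s/s\['rotation'\]/R(s)/g" h.py; cat >> h.py <<'E'
from scipy.spatial.transform import Rotation
def R(s):
    return Rotation.from_quat(s['rotation']).as_matrix()
E
python3 - <<'E'
from h import *
def crop(f,x,y,w,h,k):
    i=cv2.imread(f'pics/{f}.png')[y:y+h,x:x+w]; i=cv2.convertScaleAbs(i,alpha=1.8)
    return cv2.resize(i,None,fx=k,fy=k,interpolation=cv2.INTER_CUBIC)
a=crop('top0',285,220,50,50,8); b=crop('side0',295,250,50,50,8)
cv2.imwrite('pics/crop.png',np.hstack([a,b]))
for n,u,v,z in[('block',314,246,.02),('redblk',235,257,.02),('blueblk',375,261,.02),('dish',292,312,.016),('tub',158,270,.06),('twz',380,308,.005)]: print(n,atz('top0',u,v,z))
print(atz('side0',325,269,.062),atz('top0',315,250,.062))
E
```

```text
block [ 0.56077089 -0.00761668  0.02      ]
redblk [0.52996224 0.17721984 0.02      ]
blueblk [ 0.52900363 -0.15230494  0.02      ]
dish [0.40520646 0.03984866 0.016     ]
tub [0.49301769 0.34405709 0.06      ]
twz [ 0.41922951 -0.16733108  0.005     ]
[ 0.54770073 -0.02173664  0.062     ] [ 0.5474213 -0.009446   0.062    ]
```

View pics/crop.png

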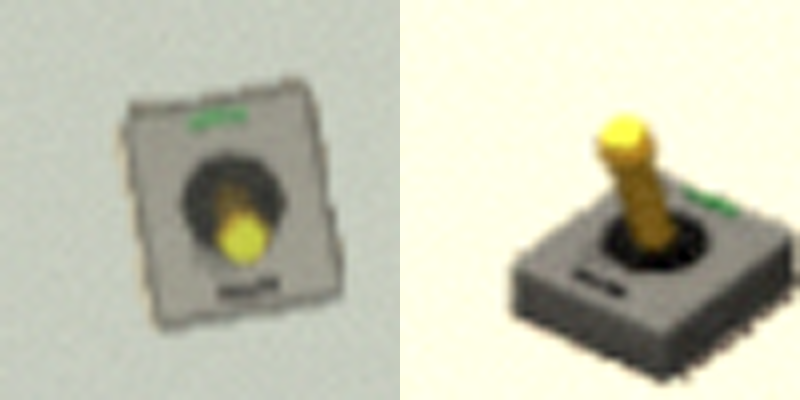

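The crops put yellow's green line at about (312.2,234.9), its black line at (316,256.2) and its tip at (315.4,249.8) in the top view. In the side view its tip is at about (323.4,266.2).

```bash
python3 - <<'E'
from h import *
f='top0'
g=atz(f,312.25,234.9,.02);b=atz(f,316,256.25,.02);d=g-b;print('yaw',np.arctan2(d[1],d[0]),'mid',(g+b)/2)
cs=np.array([atz(f,285+u/8,220+v/8,.02) for u,v in[(130,103),(303,82),(342,293),(160,325)]])
c=cs.mean(0);e=(cs[0]+cs[1]-cs[2]-cs[3])/2;e2=cs[0]-cs[1];print('ctr',c,'len',np.linalg.norm(e),'yaw',np.arctan2(e[1],e[0]),np.linalg.norm(e2))
print('tip top',atz(f,315.4,249.75,.06),'side',atz('side0',323.4,266.2,.06))
yaw=np.arctan2(e[1],e[0])
print('pred tip',c+np.array([-np.cos(yaw)*.022,-np.sin(yaw)*.022,.04]))
E
```

```text
yaw 0.19742966657407654 mid [ 0.56184524 -0.00787549  0.02      ]
ctr [ 0.56303228 -0.00808386  0.02      ] len 0.06501183223700722 yaw 0.18169670623235504 0.05161273962727423
tip top [ 0.54820512 -0.01038124  0.06      ] side [ 0.55456432 -0.00858963  0.06      ]
pred tip [ 0.54139444 -0.01205923  0.06      ]
```

Call:
send_rows(commands="0 0 0 0 -1;0 0 0 0 -1;0 0 0 0 -1;0 0 0 0 -1;0 0 0 0 -1;0 0 0 0 -1;0 0 0 0 -1;0 0 0 0 -1;0 0 0 0 -0.57;0 -0.21 -0.98 0 0;0 -0.21 -0.98 0 0;0 -0.21 -0.98 0 0;0 -0.21 -0.98 0 0;0 -0.21 -0.98 0 0;0 -0.21 -0.98 0 0;0 -0.21 -0.98 0 0;0 -0.21 -0.98 0 0;0 -0.21 -0.98 0 0;0 -0.21 -0.98 0 0;0 -0.21 -0.98 0 0", grip_force=20)

```text
t: 1.77
tcp_pos: [0.3344, 0.3693, 0.239]
tool_rot: [-0.095, 0.996, -0.0, -0.0]
force: [0.1, 0.1, 0.1]
finger_gap: -0.001
gripper_force: 0.0
```

Call:
send_rows(commands="0 -0.21 -0.98 0 0;0 -0.21 -0.98 0 0;0 -0.21 -0.98 0 0;0 -0.21 -0.98 0 0;0 -0.21 -0.98 0 0;0 -0.21 -0.98 0 0;0 -0.21 -0.98 0 0;0 -0.21 -0.98 0 0;0 -0.21 -0.98 0 0;0 -0.21 -0.98 0 0;0 -0.21 -0.98 0 0;0 -0.21 -0.98 0 0;0 -0.21 -0.98 0 0;0 -0.21 -0.98 0 0;0 -0.21 -0.98 0 0;0 -0.21 -0.98 0 0;0 -0.21 -0.98 0 0;0 -0.21 -0.98 0 0;0 0 0 0 0;0 0 0 0 0")

```text
t: 3.43
tcp_pos: [0.4751, 0.0376, 0.239]
tool_rot: [-0.093, 0.996, 0.0, -0.0]
force: [-0.3, 0.1, -0.6]
finger_gap: -0.002
gripper_force: 0.0
```

Call:
send_rows(commands="0 -0.23 -1 0 0;0 -0.23 -1 0 0;0 -0.23 -1 0 0;0 0 -0.08 1 0;0 0 0 1 0;0 0 0 1 0;0 0 0 1 0;0 0 0 1 0;0 0 0 1 0;0 0 0 1 0;0 0 0 1 0;0 0 0 1 0;0 0 0 0 0;0 0 0 0 0")

```text
t: 4.6
tcp_pos: [0.499, -0.0185, 0.0587]
tool_rot: [-0.095, 0.995, 0.001, -0.002]
force: [0.6, 1.1, 0.5]
finger_gap: 0.002
gripper_force: 0.0
```

```bash
python3 - <<'E'
from h import *
snap('side','side1');snap('top','top1')
r=readout.sense();print(r['tcp_pos'],r['force'])
a=cv2.imread('pics/side1.png')[230:310,280:380];b=cv2.imread('pics/top1.png')[200:280,264:364]
cv2.imwrite('pics/c1.png',np.hstack([cv2.resize(cv2.convertScaleAbs(i,alpha=1.8),(400,320),interpolation=2) for i in(a,b)]))
E
```

```text
[ 0.50059521 -0.0192039   0.06013471] [0.15997139 0.13056972 0.36118812]
```

View pics/c1.png

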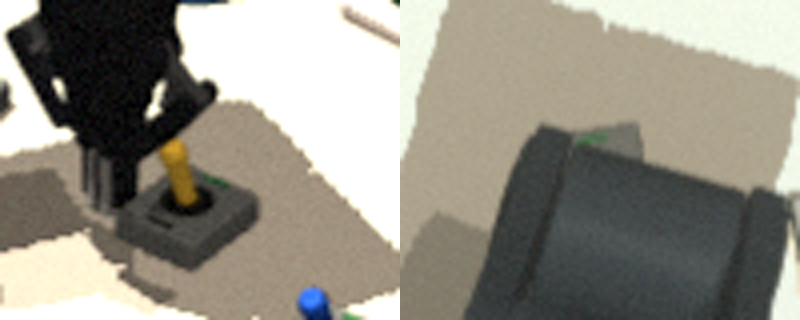

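The side crop shows the shut fingers just behind the bat (bat tip at about (173,150) in the crop), clear of it and lined up. Now I'll push.

Call:
send_rows(commands="0 -0.5 0 0.2 0;0 -0.5 0 0 0;0 -0.15 0 0 0;0 -0.15 0 0 0;0 -0.15 0 0 0;0 -0.15 0 0 0;0 -0.15 0 0 0;0 -0.15 0 0 0;0 -0.15 0 0 0;0 -0.15 0 0 0")

```text
t: 5.53
tcp_pos: [0.5433, -0.0113, 0.0552]
tool_rot: [-0.095, 0.996, 0.0, -0.0]
force: [-1.0, 0.2, 0.8]
finger_gap: -0.003
gripper_force: 0.6
```

Call:
send_rows(commands="0 -0.15 0 0 0;0 -0.15 0 0 0;0 -0.15 0 0 0;0 0 0 0 0;0 0 0 0 0")

```text
t: 5.95
tcp_pos: [0.553, -0.0097, 0.0553]
tool_rot: [-0.095, 0.996, -0.0, 0.001]
force: [-0.2, 0.3, -0.4]
finger_gap: 0.002
gripper_force: 0.0
```

```bash
cat > v.py <<'E'
from h import *
import sys
n=sys.argv[1];snap('side',n)
r=readout.sense();print(r['t'],r['tcp_pos'],r['force'])
a=cv2.imread(f'pics/{n}.png')[230:310,280:380]
cv2.imwrite(f'pics/{n}c.png',cv2.resize(cv2.convertScaleAbs(a,alpha=2.2),(500,400),interpolation=2))
E
python3 v.py s2
```

```text
6.0 [ 0.55281879 -0.00975354  0.05530955] [-0.33502026 -0.37795762 -0.25951289]
```

View pics/s2c.png

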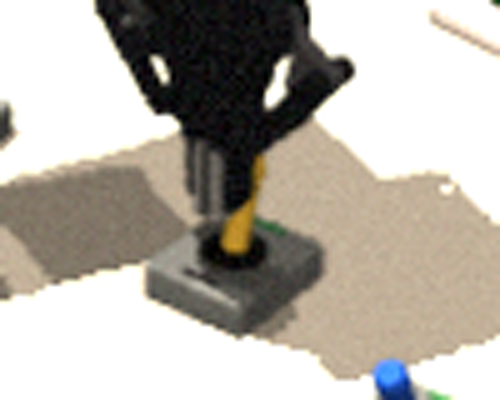

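The bat has moved past upright, with its foot at (235,250) and its top at (262,160). I'll finish in small steps and watch the force.

Call:
send_rows(commands="0 -0.1 0 0 0;0 -0.1 0 0 0;0 0 0 0 0")

```text
t: 6.25
tcp_pos: [0.5564, -0.0089, 0.0552]
tool_rot: [-0.095, 0.996, 0.0, -0.0]
force: [-1.2, 0.0, -0.6]
finger_gap: -0.003
gripper_force: 0.3
```

Call:
send_rows(commands="0 -0.05 0 0 0;0 0 0 0 0;0 0 0 0 0")

```text
t: 6.5
tcp_pos: [0.5572, -0.0087, 0.0553]
tool_rot: [-0.095, 0.996, 0.0, -0.0]
force: [-1.2, -0.1, -0.6]
finger_gap: -0.003
gripper_force: 0.3
```

Call:
send_rows(commands="0 -0.05 0 0 0;0 0 0 0 0")

```text
t: 6.67
tcp_pos: [0.5582, -0.0085, 0.0553]
tool_rot: [-0.095, 0.996, 0.0, -0.0]
force: [-0.8, 0.9, -0.2]
finger_gap: 0.001
gripper_force: 0.4
```

Call:
send_rows(commands="0 -0.05 0 0 0;0 0 0 0 0")

```text
t: 6.83
tcp_pos: [0.5593, -0.0083, 0.0553]
tool_rot: [-0.095, 0.996, 0.0, 0.0]
force: [-1.7, 0.1, 0.1]
finger_gap: 0.003
gripper_force: 0.4
```

```bash
python3 v.py s3
```

```text
6.8833 [ 0.55926804 -0.0083289   0.05529984] [-0.82136212 -0.17198029  0.55892159]
```

View pics/s3c.png

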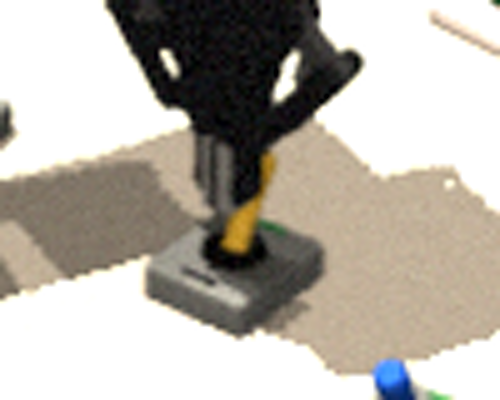

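The bat leans further over (top at about (268,158)), and the force hasn't risen, so it hasn't reached the stop yet. I'll keep going.

Call:
send_rows(commands="0 -0.05 0 0 0;0 0 0 0 0")

```text
t: 7.05
tcp_pos: [0.5603, -0.0082, 0.0553]
tool_rot: [-0.095, 0.996, -0.0, 0.0]
force: [-1.2, -0.3, 0.4]
finger_gap: 0.002
gripper_force: 0.4
```

Call:
send_rows(commands="0 -0.04 0 0 0;0 0 0 0 0;0 0 0 0 0")

```text
t: 7.3
tcp_pos: [0.5608, -0.008, 0.0553]
tool_rot: [-0.095, 0.996, 0.0, -0.0]
force: [-0.6, 0.0, -0.0]
finger_gap: 0.002
gripper_force: 0.6
```

Call:
send_rows(commands="0 -0.04 0 0 0;0 0 0 0 0")

```text
t: 7.47
tcp_pos: [0.561, -0.0079, 0.0552]
tool_rot: [-0.095, 0.995, 0.0, -0.001]
force: [-2.9, -0.7, 0.5]
finger_gap: -0.001
gripper_force: 1.5
```

Call:
send_rows(commands="0 -0.04 0 0 0;0 0 0 0 0")

```text
t: 7.63
tcp_pos: [0.5611, -0.0078, 0.0551]
tool_rot: [-0.095, 0.995, 0.0, -0.002]
force: [-4.5, -1.6, 1.2]
finger_gap: -0.002
gripper_force: 2.5
```

Call:
send_rows(commands="0 -0.04 0 0 0;0 0 0 0 0")

```text
t: 7.8
tcp_pos: [0.5612, -0.0078, 0.0551]
tool_rot: [-0.095, 0.995, 0.0, -0.002]
force: [-6.0, -2.8, 1.9]
finger_gap: 0.001
gripper_force: 3.2
```

The force is rising and the position has stalled, so the bat is at its hard stop. I'll back off, lift, and check.

Call:
send_rows(commands="0 0.2 0 0 0;0 0.5 0 0 0;0 0.8 0 0 0;0 0.9 0 0 0;0 0.9 0 -0.3 0;0 0 0 -1 0;0 0 0 -1 0;0 0 0 -1 0;0 0 0 -1 0;0 0 0 -1 0;0 0 0 -1 0;0 0 0 -1 0;0 1 0 -1 0;0 1 0 0 0;0 1 0 0 0;0 1 0 0 0;0 0 0 0 0;0 0 0 0 0")

```text
t: 9.3
tcp_pos: [0.4207, -0.0354, 0.222]
tool_rot: [-0.094, 0.996, -0.001, 0.002]
force: [0.0, -0.6, 0.3]
finger_gap: 0.004
gripper_force: 0.0
```

```bash
python3 v.py s4; python3 - <<'E'
from h import *
for a,b in[('side0','s4')]:
    i=cv2.imread(f'pics/{b}.png'); cv2.imwrite('pics/fin.png',cv2.convertScaleAbs(i[180:420,180:480],alpha=1.8).repeat(2,0).repeat(2,1))
E
```

```text
9.35 [ 0.42164641 -0.03554466  0.22199663] [ 0.91143583 -0.44630483  0.57487902]
```

View pics/fin.png

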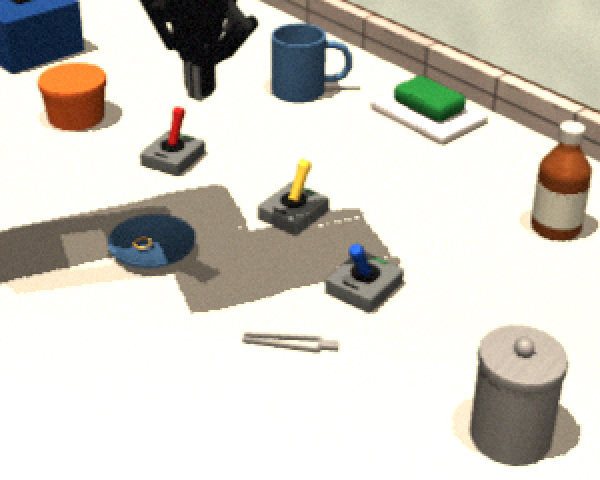

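The yellow toggle (tip at about (304,165)) leans the same way as the red one, which is on. Everything else is where it was, and the hand is clear.

```bash
python3 -c "
from h import *
print(sign_off())"
```

```text
the job is handed in; nothing more can be done
None
```

I pushed the yellow mirror-light toggle over to its far stop, moved the hand clear and handed the job in; in the last picture the other toggles and loose things look unmoved, but no verdict came back.

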